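Open the feeder gate and load a beech block into the tilted tube

ROBOT

A 6-joint arm with a two-finger parallel gripper is mounted at the origin on the work surface. World frame = base frame: x ahead of the robot, y to its left, z up, the work surface at z = 0. Lengths are in mm, angles in degrees, forces in N, time in s.
With the tool pointing down it reaches from about 350 to 850 mm from the base axis. Payload 8.1 kg.
Tool frame: the origin (TCP) lies midway between the tips of the shut fingers; the grasp point (between the pads) lies 19 mm behind it; z points along the fingers, y is the direction in which the jaws open and shut (so a half turn about z gives the same grasp; the last joint's range is limited). The gripper opens to 85 mm and grips with 20 to 120 N. Pads are 22 mm wide; open, the fingers measure 114 mm over their backs; the gripper's body (76 mm by 85 mm) begins 54 mm behind the grasp point. The pads swing forward as they close: fully open they stand 13 mm farther back than shut.
Start: joints at [69.935, 7.471, 85.268, -0, 87.261, -4.893], TCP at [157.008, 579.097, 231.292] pointing down, gripper open.
Joint ranges: [-169.43, 169.43], [-51.17, 129.36], [1.28, 143.12], [-76.62, 256.62], [0, 156.53], [-152.29, 152.29]. Speed limits (degrees/s): [136.94, 136.94, 159.86, 180, 180, 180].

INTERFACE

Orientations are given as [roll, pitch, yaw] about the fixed x, y, z axes, in that order (R = Rz(yaw) Ry(pitch) Rx(roll)).
In Python, from bench import r gives the robot as it stands.
- The arm moves only by the shell command python3 -m jog 'ROWS' [FORCE]. ROWS is JSON, a list of rows, each a list of 5 numbers: the shift along the tool's x, y, z in m, then the turn about the tool's z in rad, then the opening, from 0 (shut) to 1 (fully open). A call has 1 to 20 rows; each row is the pose to reach, as a shift and turn from the pose measured when the call began, along the tool's axes at that moment; what a row does not reach only later rows make up. A row lasts 1/10 s, in which the tool goes at most 50 mm and 8.59 degrees, less where a joint would pass 70% of its speed; a pose out of reach is approached as far as the arm can. A call with a gripper value outside its range is refused whole. The fingers move at their own pace and stop on an object; FORCE is the grip in N (left out, the last holds). Time passes only in rows, so rows that repeat a pose let the fingers close. It gives the time, the measured TCP pose, the force and the opening at its end, in the units of the state.
- r.sense(): the state, without advancing time (a new reading comes with each control period).
- r.snapshot(name): name is "side" or "top"; returns a dict with "pixels" (384x512x3 uint8, red, green, blue), "K" (3x3 intrinsics, pixels), "k1" (the pictures are not rectified: a ray, as slopes to the right and down, at radius r is drawn at 1 + k1 r^2 times it, then the intrinsics apply), "R" (3x3) and "t" (3): a world point X has camera coordinates R X + t. Camera axes: x right, y down, z forward; pixel columns grow to the right and rows downward; lengths in mm; the calibration is good to about 2 mm. A picture is of the moment at which its call begins. There is no depth.
- r.hand_in(): hands the job in, once; it reports no verdict.
The state is a dict: "time": time; "joint_pos": joint angles; "qd": joint speeds; "joint_efforts": joint torques, N m; "tool_pos": TCP position; "tcp_rot": TCP orientation; "ft_force": force on the tool from outside, world axes, zero at the start; "wrist_torque": the same for the moment, N m; "finger_gap": finger opening in mm.
Only numpy, scipy, OpenCV 4.12 (cv2) and the standard library are available. Lean on these libraries where they do the work, as an engineer would, in place of code of your own. Each camera call takes 0.05 s, during which the arm holds its last target.

TASK

The feeder's tilted tube needs one more block. Press down the thumb plate so that the latch bar lifts out of its catch, swing the gate outward over the loading shelf until it stands wide open, at about a right angle or further, then take the stepped beech block from the bench (not the plain offcut) and slide it into the tube, facing the same way as the blocks already there (step leading, right way up), until it rests against them. Leave the gate wide open, and leave the offcut, the hammer and the glue bottle where they are.

Things in the scene. Friction and masses are not known exactly. Their poses are not given: they have to be found in the camera images.
- feeder: Fixed feeder on a 360 x 270 mm board. Origin on the bench below the mouth edge, where loading shelf meets tube, on their centre line; x points level from shelf to tube, y to the latch post, z up. Shut, the gate stands across the mouth at x = -7 mm. Latch post (22 x 26 mm, catch lip top 177 mm above the bench) at y = +91 mm; hinge post (22 mm square, 202 mm high) at y = -122 mm.
- shelf_mid (a point): Middle of the top of the level aluminium loading shelf: 110 mm long (feeder's x = -110 mm to 0), 66 mm wide, 120 mm above the bench; axes as the feeder's. Along either side runs a guide 6 mm high; between the guides there are 54 mm at the outer end, narrowing to about 49 mm at the mouth.
- tube: Fixed aluminium tube sloping down 24 degrees from the mouth. Origin on its floor at the mouth edge, 120 mm above the bench; x points down the slope, y to the latch post, z square to the floor. Inside 47 mm wide, walls 33 mm high; open on top for the first 50 mm, then two lips (30 mm above the floor) leave a 26 mm slot.
- column_tail (a point): Lower edge of the flat tail of the upper of two blocks fixed in the tube, alike to the loose one, steps downhill; 65 mm down the tube from the mouth. A block resting against it has its tail 15 mm inside the mouth, where a fingertip from above can push it. Friction holds blocks on the slope: they must be pushed all the way.
- gate (a joint): Gate angle about its upright hinge, rad: 0 shut, grows as it swings outward over the loading shelf (feeder's -x; anticlockwise from above), at most 1.9. Stays where it is left. Held near 0 until the latch bar is lifted.
- gate_hinge (a point): On the gate's hinge axis, 164 mm above the bench (feeder's x = -7, y = -110 mm). Plywood panel 6 mm thick, 182 mm long from the axis, 66 mm high (131 to 197 mm above the bench). This point's y axis runs along the gate away from the hinge, x is square to the panel, towards its tube side.
- latch (a joint): Angle of the steel latch bar about its pivot on the gate, rad: 0 dropped in its catch, up to 0.6 with the thumb plate pressed. Above 0.2 its nose clears the catch. It falls back by its own weight (about 1 N on the plate holds it), so keep it pressed until the gate has swung some 0.2 rad.
- thumb_plate (a point): Top centre of the thumb plate: steel, 40 mm along the gate, 33 mm out from its tube side face, 4 mm thick; 180 mm above the bench, 17 mm below the gate's top edge, 95 mm from the hinge axis, 50 mm from the bar's pivot. Pressing it 10 to 14 mm down clears the catch. A finger standing on it pulls the gate open by bearing on that face.
- block: The loose stepped block described under block_mid; origin at the centre of its underside.
- block_mid (a point): Centre (half-way up) of the loose stepped beech block: 50 mm long (x), 44 mm wide (y), 26 mm high (z), about 50 g; z up. At its +x end, the toe, the last 15 mm are only 12 mm high (the step); the tail (-x end) is flat. Two dark dowel marks on its top. It starts flat on the bench, any yaw.
- block_toe (a point): Middle of the lower edge of the block's toe: 25 mm along x and 13 mm below block_mid.
- offcut_mid (a point): Centre of the plain beech offcut, 50 x 44 x 26 mm with no step and no marks; leave it alone. It and the block may have changed places.
- hammer: A hammer lying on the bench; leave it alone. Origin under the middle of it.
- glue: A white glue bottle with a red cap, 60 mm across and 150 mm high, standing on the bench; leave it alone. Origin under its centre.
There are look-alikes about, which are no part of the job. What is shaped like the block but green, pink or purple is not meant.

How it is judged:
By the outcome, as a careful person would: the job done as asked, in the order asked, and still so for the second after the job is handed in, with the robot touching nothing.
It also fails if it takes over 67 s, if anything falls off the work surface, if the arm or the gripper's body presses on something with over 40 N, if the wrist force passes 120 N, or if a joint passes its speed limit or range.

## Working session

There is one attempt and no reset: what is moved stays moved. The work goes in short steps, Python scripts to look and compute and a shell command to move; the robot and the scene stay as the last step left them, time stands still between calls to the robot, and variables do not carry over. Pictures are saved under pics/ and viewed, and the job is handed in when it is done.

```bash
ls; mkdir -p pics; python3 - <<'E'
from bench import r
import cv2
for n in("side","top"):
    s=r.snapshot(n); cv2.imwrite(f"pics/{n}0.png",s["pixels"][:,:,::-1]); print(n,s["K"],s["k1"],s["R"],s["t"])
print(r.sense())
E
```

```text
pics
side [[380.35240786   0.         255.74023351]
 [  0.         380.35240786 191.93246454]
 [  0.           0.           1.        ]] 0.03779365270297675 [[ 0.75252297 -0.65832774  0.01771365]
 [-0.45355165 -0.5375738  -0.7108483 ]
 [ 0.47749355  0.52689562 -0.70312226]] [-376.55341329  345.43560601 1011.25993872]
top [[475.40612111   0.         260.62089509]
 [  0.         475.40612111 185.15512066]
 [  0.           0.           1.        ]] -0.18210232587689082 [[ 0.0214864  -0.99975474 -0.00536584]
 [-0.99579872 -0.02092291 -0.0891467 ]
 [ 0.08901256  0.00725874 -0.99600405]] [  26.67147724  538.66159425 1362.55944619]
{'time': 0.1, 'joint_pos': array([ 6.99356917e+01,  7.51133155e+00,  8.53233784e+01, -2.62747114e-04,
        8.72619655e+01, -4.89253589e+00]), 'qd': array([-0.00872731, -0.17810019, -0.03102561, -0.04574153,  0.18297721,
       -0.04269221]), 'joint_efforts': array([ 7.56416994e-04, -5.70953035e+01, -5.01939762e+01, -2.60504912e-04,
        8.27461045e-03,  5.73434932e-05]), 'tool_pos': array([156.83106512, 578.62345076, 230.34035023]), 'tcp_rot': array([-1.79903654e+02, -7.98369092e-03,  1.64828234e+02]), 'ft_force': array([-0.52569247,  0.1539968 , -0.17389654]), 'wrist_torque': array([ 0.03849844,  0.0026544 , -0.01419319]), 'finger_gap': 85.10045575373543}
```

View pics/side0.png

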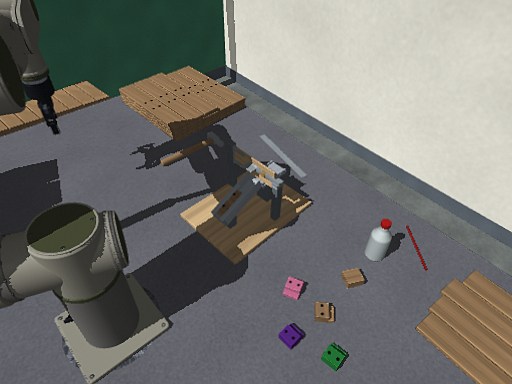

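View pics/top0.png

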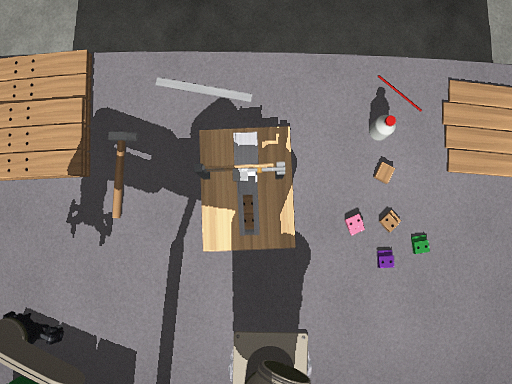

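```bash
python3 - <<'E'
import cv2
t=cv2.imread("pics/top0.png");s=cv2.imread("pics/side0.png")
cv2.imwrite("pics/t1.png",cv2.resize(t[115:260,190:310],None,fx=4,fy=4,interpolation=cv2.INTER_CUBIC))
cv2.imwrite("pics/t2.png",cv2.resize(t[150:275,335:440],None,fx=4,fy=4,interpolation=cv2.INTER_CUBIC))
cv2.imwrite("pics/s1.png",cv2.resize(s[120:265,175:320],None,fx=4,fy=4,interpolation=cv2.INTER_CUBIC))
E
```

```text
(no output)
```

View pics/t1.png

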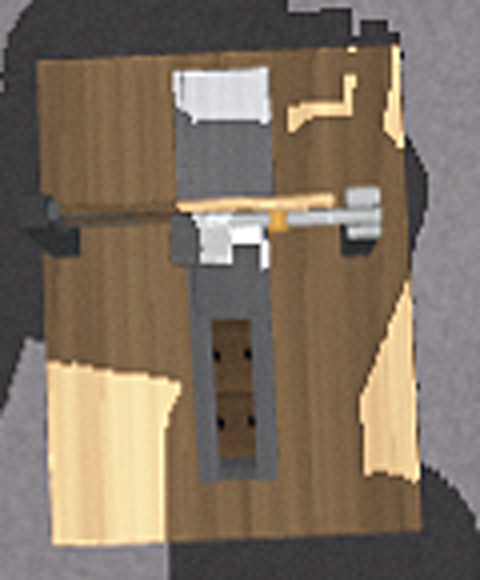

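View pics/t2.png

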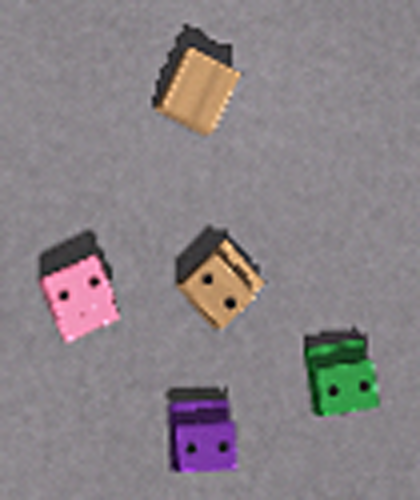

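View pics/s1.png

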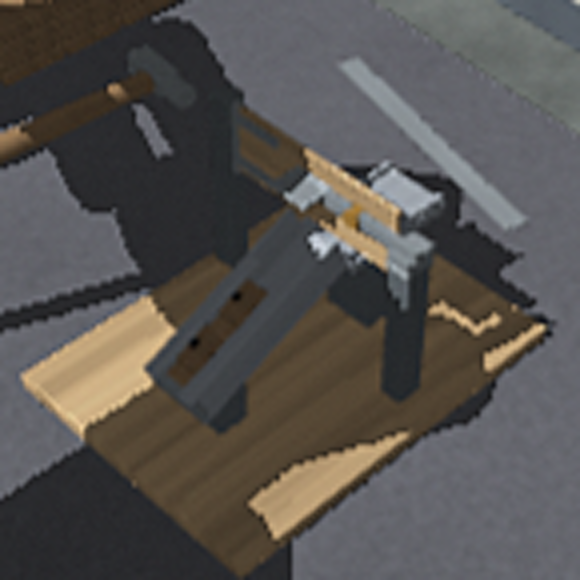

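```bash
cat > h.py <<'E'
import numpy as np, cv2
from scipy.optimize import least_squares
def ray(s,uv):
    K=s["K"];k1=s["k1"]
    d=np.array([(uv[0]-K[0,2])/K[0,0],(uv[1]-K[1,2])/K[1,1]])
    p=d.copy()
    for _ in range(30): p=d/(1+k1*(p@p))
    R=np.array(s["R"]);t=np.array(s["t"])
    return -R.T@t, R.T@np.array([p[0],p[1],1])
def onz(s,uv,z):
    o,d=ray(s,np.array(uv,float)); return o+d*(z-o[2])/d[2]
def proj(s,X):
    X=np.atleast_2d(X); c=X@np.array(s["R"]).T+np.array(s["t"]); p=c[:,:2]/c[:,2:]
    p=p*(1+s["k1"]*(p**2).sum(1,keepdims=True)); K=s["K"]
    return p*[K[0,0],K[1,1]]+[K[0,2],K[1,2]]
def fr(x,y,yaw):
    c,s=np.cos(np.radians(yaw)),np.sin(np.radians(yaw)); return np.array([[c,-s,0,x],[s,c,0,y],[0,0,1,0],[0,0,0,1]])
def near(T,P): return (np.c_[np.atleast_2d(P),np.ones(len(np.atleast_2d(P)))]@T.T)[:,:3]
E
python3 - <<'E'
from bench import r
from h import *
s=r.snapshot("top")
q=lambda u,v:onz(s,(190-.375+u/4,115-.375+v/4),z)
z=120; a=q(174,71);b=q(268,69);print("shelf",a,b,np.linalg.norm(a-b))
z=12
for p in((38,60),(400,45),(420,527),(52,545)): print("board",q(*p))
z=197; print("gate end top",q(335,197),q(335,206), "gate mid",q(180,204))
z=180; 
for p in((203,218),(262,218),(203,262),(232,262)):print("plate",q(*p))
z=202
for p in((20,200),(50,196)):print("hpost",q(*p))
z=120-65*np.sin(np.radians(24))+26*np.cos(np.radians(24)); print("tail",q(212,320),q(256,320))
# block
q=lambda u,v:onz(s,(335-.375+u/4,150-.375+v/4),z)
z=26
d1,d2=q(207,279),q(230,302);print("dots",d1,d2)
for p in((177,281),(209,245),(250,288),(222,328)):print(q(*p))
z=12
for p in((226,238),(264,282)):print(q(*p))
E
```

```text
shelf [673.53328556 116.15436841 120.        ] [676.16271305  51.55094901 120.        ] 64.65690749630177
board [701.99556108 225.77724325  12.        ]
board [718.51498697 -44.5531352   12.        ]
board [361.7489934  -64.90514319  12.        ]
board [342.43667182 203.7413132   12.        ]
gate end top [577.95558781   5.34594162 197.        ] [572.14250623   5.23731573 197.        ] gate mid [571.39018536 104.57422612 197.        ]
plate [564.73355435  90.4506312  180.        ]
plate [565.51867762  52.13818194 180.        ]
plate [536.02628695  89.71471064 180.        ]
plate [536.41756371  70.91988691 180.        ]
hpost [571.34013654 207.06000271 202.        ]
hpost [574.28363265 187.801741   202.        ]
tail [502.79499639  85.75520066 117.3143001 ] [503.43182002  55.87159988 117.3143001 ]
dots [ 444.86938698 -332.58981755   26.        ] [ 428.25274204 -349.99280018   26.        ]
[ 443.08295874 -310.10432714   26.        ]
[ 469.82169427 -333.99221976   26.        ]
[ 438.71110639 -365.0501503    26.        ]
[ 409.14740837 -344.09117845   26.        ]
[ 475.78256427 -350.59819966   12.        ]
[ 443.54666272 -379.74155657   12.        ]
```

```bash
cat > ov.py <<'E'
from h import *
def feeder_pts(g=0.0):
    P={}
    P['shelf']=[(-110,-33,120),(-110,33,120),(0,33,120),(0,-33,120)]
    hx,hy=-7,-110
    def G(l,n,z): # l along gate, n to tube side
        c,s=np.cos(g),np.sin(g); return (hx+c*n-s*l, hy+s*n+c*l, z)
    P['gate']=[G(0,-3,197),G(182,-3,197),G(182,3,197),G(0,3,197)]
    P['plate']=[G(75,3,180),G(115,3,180),G(115,36,180),G(75,36,180)]
    a=np.radians(24)
    T=lambda x,y,z:(x*np.cos(a)+z*np.sin(a),y,120-x*np.sin(a)+z*np.cos(a))
    P['lips']=[T(50,-13,30),T(50,13,30),T(160,13,30),T(160,-13,30)]
    P['tail']=[T(65,-22,26),T(65,22,26),T(65,22,0),T(65,-22,0)]
    P['target']=[T(15,-22,26),T(15,22,26),T(15,22,0),T(15,-22,0)]
    P['hpost']=[(-7-11,-133,202),(4,-133,202),(4,-111,202),(-18,-111,202)]
    return P
def draw(s,F,g,x0,y0,w,h,f,name,extra=[]):
    im=cv2.resize(s["pixels"][y0:y0+h,x0:x0+w,::-1],None,fx=f,fy=f,interpolation=cv2.INTER_CUBIC)
    cols=[(0,0,255),(0,255,0),(255,0,0),(0,255,255),(255,0,255),(255,255,0),(255,255,255)]
    L=[near(F,p) for p in feeder_pts(g).values()]+list(extra)
    for i,p in enumerate(L):
        uv=((proj(s,p)-[x0,y0]+.5)*f).astype(np.int32)
        cv2.polylines(im,[uv.reshape(-1,1,2)],True,cols[i%7],1,cv2.LINE_AA)
    cv2.imwrite(name,im)
E
python3 - <<'E'
from bench import r
from ov import *
F=fr(565,77.3,183.4)
draw(r.snapshot("top"),F,0,190,115,120,145,4,"pics/o1.png")
draw(r.snapshot("side"),F,0,175,120,145,145,4,"pics/o2.png")
E
```

```text
(no output)
```

View pics/o1.png

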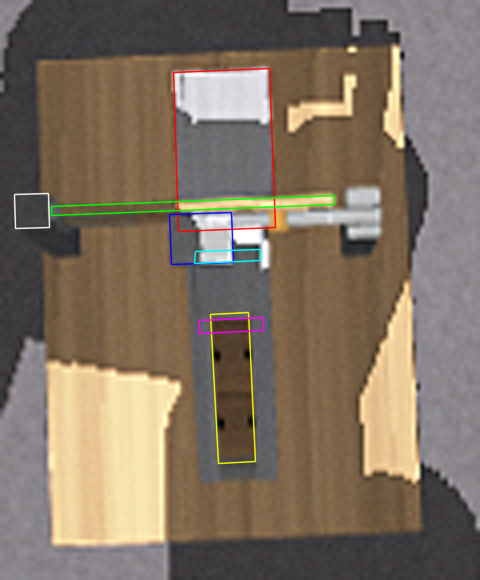

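View pics/o2.png

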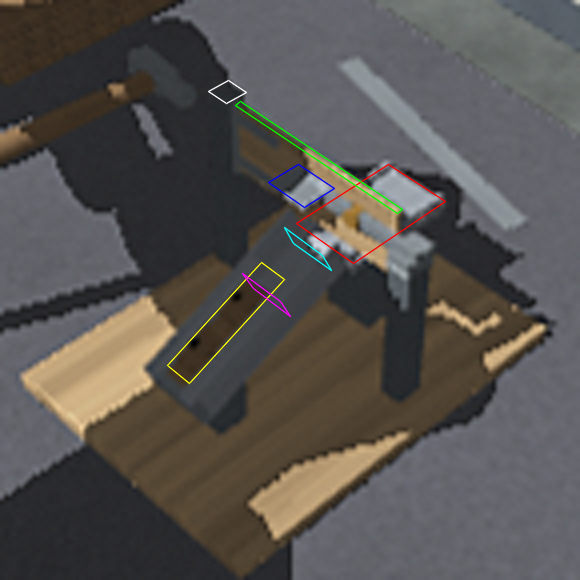

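```bash
cat >> ov.py <<'E'
def blk(x,y,yaw):
    B=fr(x,y,yaw)
    return [near(B,np.array(p,float)) for p in ([(-25,-22,26),(10,-22,26),(10,22,26),(-25,22,26)],[(10,-22,12),(25,-22,12),(25,22,12),(10,22,12)],[(25,-22,0),(25,22,0),(25,22,12),(25,-22,12)],[(-25,-22,0),(-25,22,0),(-25,22,26),(-25,-22,26)])]
E
python3 - <<'E'
from bench import r
from ov import *
F=fr(565,76.3,183.4)
b=blk(442.8,-346.2,-45.5)
draw(r.snapshot("top"),F,0,365,195,50,50,9,"pics/o3.png",b)
draw(r.snapshot("side"),F,0,300,285,50,50,9,"pics/o4.png",b)
a=cv2.imread("pics/o3.png");c=cv2.imread("pics/o4.png");s=cv2.resize(r.snapshot("side")["pixels"][285:335,300:350,::-1],None,fx=6,fy=6,interpolation=cv2.INTER_CUBIC)
cv2.imwrite("pics/o5.png",np.hstack([cv2.resize(a,(400,400)),cv2.resize(c,(400,400))]))
E
```

```text
(no output)
```

View pics/o5.png

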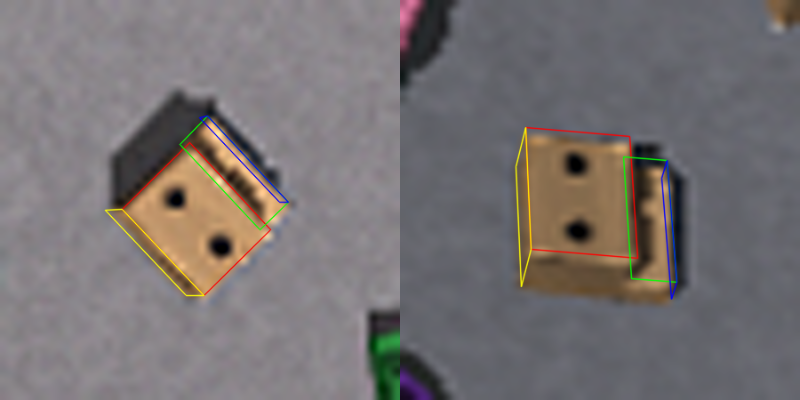

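```bash
cat > to.py <<'E'
from bench import r
from h import *
from scipy.spatial.transform import Rotation as Rn
F=fr(565,76.5,183.4)
def R0(st): return Rn.from_euler('xyz',st['tcp_rot'],degrees=True).as_matrix()
def to(X,yaw=None,lab=""):
    st=r.sense(); R=R0(st); d=R.T@(np.array(X)-st['tool_pos'])/1000
    a=0 if yaw is None else -np.radians((yaw-st['tcp_rot'][2]+180)%360-180)
    print(lab,np.round(d,4),"turn",round(a,3),"world",np.round(X,1))
def fto(p,yaw=None,lab=""): to(near(F,np.array(p,float))[0],yaw,lab)
def show():
    st=r.sense(); Fi=np.linalg.inv(F)
    print({k:np.round(st[k],1) for k in("time","tool_pos","tcp_rot","ft_force","finger_gap","joint_pos")},"feeder",np.round(near(Fi,st['tool_pos'])[0],1))
E
python3 -c "
from to import *
show();fto((9.5,-15,235),183.4,'above')"
```

```text
{'time': np.float64(0.4), 'tool_pos': array([157. , 579. , 231.2]), 'tcp_rot': array([-180. ,    0. ,  164.8]), 'ft_force': array([-0.3, -0.1, -0. ]), 'finger_gap': np.float64(85.5), 'joint_pos': array([69.9,  7.5, 85.3, -0. , 87.3, -4.9])} feeder [ 377.5 -525.8  231.2]
above [-0.5115 -0.367  -0.0037] turn -0.324 world [554.6  90.9 235. ]
```

```bash
python3 -m jog '[[-0.04,-0.029,-0.004,-0.05,0],[-0.08,-0.058,-0.004,-0.1,0],[-0.12,-0.087,-0.004,-0.15,0],[-0.16,-0.115,-0.004,-0.2,0],[-0.2,-0.144,-0.004,-0.25,0],[-0.24,-0.173,-0.004,-0.3,0],[-0.28,-0.201,-0.004,-0.324,0],[-0.32,-0.23,-0.004,-0.324,0],[-0.36,-0.259,-0.004,-0.324,0],[-0.4,-0.287,-0.004,-0.324,0],[-0.44,-0.316,-0.004,-0.324,0],[-0.48,-0.344,-0.004,-0.324,0],[-0.512,-0.367,-0.004,-0.324,0],[-0.512,-0.367,-0.004,-0.324,0],[-0.512,-0.367,-0.004,-0.324,0]]' 40
python3 -c "
from to import *
import cv2
show();fto((9.5,-15,184),183.4,'over')
for n,(x,y,w,h) in dict(top=(190,105,130,145),side=(175,100,150,145)).items():
    s=r.snapshot(n);cv2.imwrite(f'pics/a_{n}.png',cv2.resize(s['pixels'][y:y+h,x:x+w,::-1],None,fx=4,fy=4,interpolation=cv2.INTER_CUBIC))
"
```

```text
time: 1.9
tool_pos: [555.3, 90.0, 234.9]
tcp_rot: [180.0, -0.0, -176.7]
ft_force: [0.5, 0.7, -0.9]
finger_gap: -0.5
{'time': np.float64(1.9), 'tool_pos': array([555.3,  90. , 234.9]), 'tcp_rot': array([ 180. ,   -0. , -176.7]), 'ft_force': array([ 0.5,  0.7, -0.9]), 'finger_gap': np.float64(-0.5), 'joint_pos': array([  4. ,   1.6,  91. ,   0. ,  87.4, -89.3])} feeder [  8.9 -14.  234.9]
over [0.0006 0.001  0.0509] turn -0.002 world [554.6  90.9 184. ]
```

View pics/a_side.png

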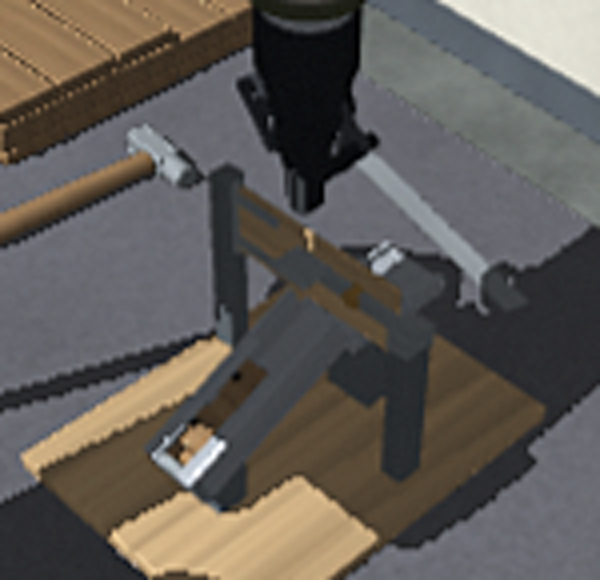

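View pics/a_top.png

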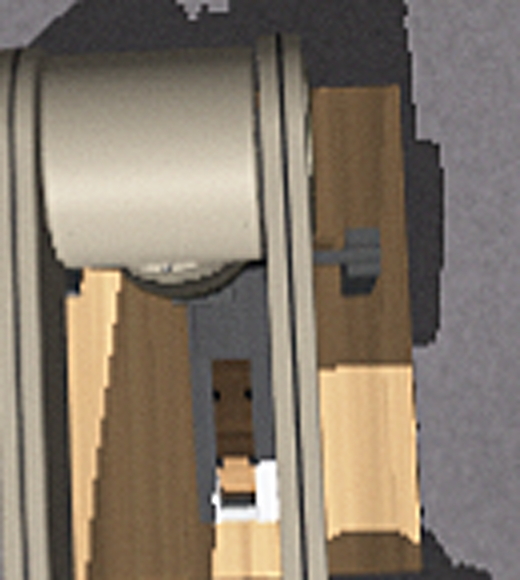

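```bash
python3 -m jog '[[0,0,0,0.15,0],[0,0,0,0.3,0],[0,0,0,0.45,0],[0,0,0,0.6,0],[0,0,0,0.75,0],[0,0,0,0.9,0],[0,0,0,1.05,0],[0,0,0,1.2,0],[0,0,0,1.35,0],[0,0,0,1.5,0],[0,0,0,1.65,0],[0,0,0,1.8,0],[0,0,0,1.95,0],[0,0,0,2.1,0],[0,0,0,2.25,0],[0,0,0,2.4,0],[0,0,0,2.55,0],[0,0,0,2.7,0],[0,0,0,2.85,0],[0,0,0,3,0]]'
python3 -c "
from to import *
show();fto((9.5,-15,184),3.4,'over')"
```

```text
time: 4.0
tool_pos: [553.9, 93.1, 235.5]
tcp_rot: [-180.0, 0.0, 11.3]
ft_force: [-0.1, 0.7, 0.5]
finger_gap: -0.1
{'time': np.float64(4.0), 'tool_pos': array([553.9,  93.1, 235.5]), 'tcp_rot': array([-180. ,    0. ,   11.3]), 'ft_force': array([-0.1,  0.7,  0.5]), 'finger_gap': np.float64(-0.1), 'joint_pos': array([ 4.3,  1.5, 91.2,  0. , 87.4, 83. ])} feeder [ 10.  -17.2 235.5]
over [0.0002 0.0023 0.0515] turn 0.138 world [554.6  90.9 184. ]
```

```bash
python3 -m jog '[[-0.001,0.002,0.0,0.138,0],[-0.001,0.002,0.02,0.138,0],[-0.001,0.002,0.04,0.138,0],[-0.001,0.002,0.05,0.138,0],[-0.001,0.002,0.053,0.138,0],[-0.001,0.002,0.056,0.138,0],[-0.001,0.002,0.059,0.138,0],[-0.001,0.002,0.059,0.138,0]]'
python3 -c "
from to import *
show();fto((10.5,-15,168),3.4,'press')"
```

```text
time: 4.8
tool_pos: [553.7, 91.1, 177.0]
tcp_rot: [-180.0, -0.0, 3.4]
ft_force: [0.5, 1.1, 1.1]
finger_gap: -0.1
{'time': np.float64(4.8), 'tool_pos': array([553.7,  91.1, 177. ]), 'tcp_rot': array([-180. ,   -0. ,    3.4]), 'ft_force': array([0.5, 1.1, 1.1]), 'finger_gap': np.float64(-0.1), 'joint_pos': array([ 4.1,  3.2, 95.5,  0. , 81.2, 90.7])} feeder [ 10.4 -15.3 177. ]
press [-0.0001  0.0003  0.009 ] turn 0.0 world [553.6  90.9 168. ]
```

```bash
python3 -m jog '[[0,0,0.003,0,0],[0,0,0.006,0,0],[0,0,0.009,0,0],[0,0,0.0095,0,0],[0,0,0.0095,0,0]]'
python3 -c "
from to import *
show()
import cv2
s=r.snapshot('side');x,y,w,h=175,100,150,145
cv2.imwrite(f'pics/b.png',cv2.resize(s['pixels'][y:y+h,x:x+w,::-1],None,fx=4,fy=4,interpolation=cv2.INTER_CUBIC))
"
```

```text
time: 5.3
tool_pos: [553.5, 91.0, 167.2]
tcp_rot: [-180.0, -0.0, 3.4]
ft_force: [-0.1, 0.0, 0.7]
finger_gap: -0.1
{'time': np.float64(5.3), 'tool_pos': array([553.5,  91. , 167.2]), 'tcp_rot': array([-180. ,   -0. ,    3.4]), 'ft_force': array([-0.1,  0. ,  0.7]), 'finger_gap': np.float64(-0.1), 'joint_pos': array([ 4.1,  3.7, 96.1,  0. , 80.2, 90.7])} feeder [ 10.6 -15.2 167.2]
```

View pics/b.png

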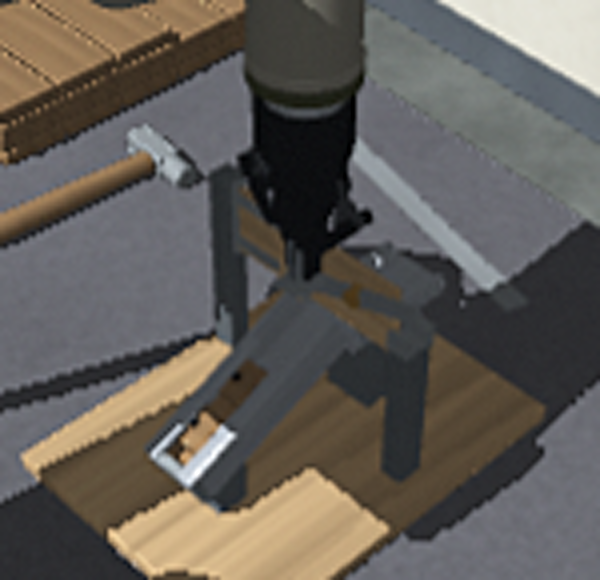

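```bash
python3 -c "
from to import *
show()
f=near(np.linalg.inv(F),r.sense()['tool_pos'])[0]
for g in np.arange(0,1.85,.1):
    n,l=12,95;c,s=np.cos(g),np.sin(g)
    x,y=-7+c*n-s*l,-110+s*n+c*l
    print(round(g,1),np.round([-(x-f[0])/1000,(y-f[1])/1000],4))
"
```

```text
{'time': np.float64(5.4), 'tool_pos': array([553.6,  91. , 167.3]), 'tcp_rot': array([-180. ,   -0. ,    3.4]), 'ft_force': array([ 0.5, -1.1,  0.9]), 'finger_gap': np.float64(0.1), 'joint_pos': array([ 4.1,  3.6, 96.1,  0. , 80.2, 90.7])} feeder [ 10.5 -15.2 167.3]
0.0 [0.0055 0.0002]
0.1 [0.0151 0.0009]
0.2 [0.0247 0.0007]
0.3 [ 0.0342 -0.0005]
0.4 [ 0.0435 -0.0026]
0.5 [ 0.0526 -0.0057]
0.6 [ 0.0613 -0.0096]
0.7 [ 0.0696 -0.0144]
0.8 [ 0.0773 -0.02  ]
0.9 [ 0.0845 -0.0264]
1.0 [ 0.091  -0.0334]
1.1 [ 0.0968 -0.041 ]
1.2 [ 0.1017 -0.0492]
1.3 [ 0.1059 -0.0578]
1.4 [ 0.1091 -0.0668]
1.5 [ 0.1115 -0.0761]
1.6 [ 0.1129 -0.0856]
1.7 [ 0.1133 -0.0952]
1.8 [ 0.1128 -0.1047]
```

```bash
python3 -m jog '[[0.003,0,0.001,0,0],[0.0055,0,0.001,0,0],[0.01,0.001,0.001,-0.05,0],[0.015,0.001,0.001,-0.1,0],[0.02,0.001,0.001,-0.15,0],[0.025,0.001,0.001,-0.2,0],[0.029,0,0.001,-0.25,0],[0.034,-0.0005,0.001,-0.3,0],[0.039,-0.0015,0.001,-0.35,0],[0.0435,-0.0026,0.001,-0.4,0],[0.0435,-0.0026,0.001,-0.4,0]]'
python3 -c "
from to import *
show()
import cv2
s=r.snapshot('side');x,y,w,h=175,100,150,145
cv2.imwrite(f'pics/c.png',cv2.resize(s['pixels'][y:y+h,x:x+w,::-1],None,fx=4,fy=4,interpolation=cv2.INTER_CUBIC))
"
```

```text
time: 6.45
tool_pos: [597.4, 96.4, 166.3]
tcp_rot: [-180.0, -0.1, 26.4]
ft_force: [0.8, 0.6, 1.2]
finger_gap: -0.1
{'time': np.float64(6.4), 'tool_pos': array([597.4,  96.4, 166.3]), 'tcp_rot': array([-1.80e+02, -1.00e-01,  2.64e+01]), 'ft_force': array([0.8, 0.6, 1.2]), 'finger_gap': np.float64(-0.1), 'joint_pos': array([ 4.3, 10.4, 88.9,  0. , 80.7, 67.9])} feeder [-33.5 -18.  166.3]
```

View pics/c.png

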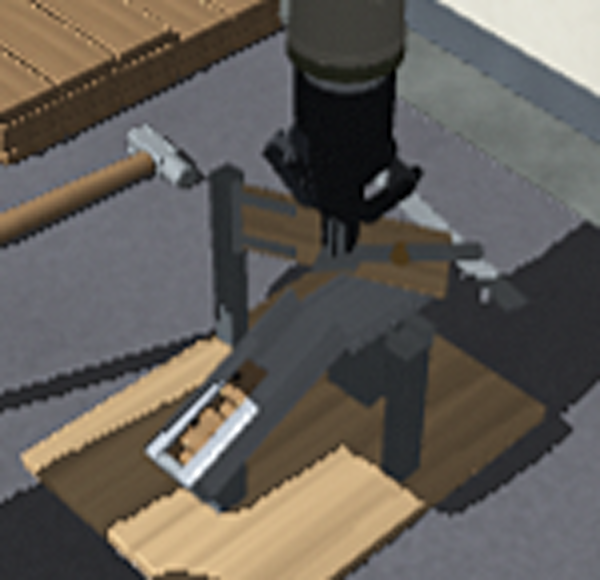

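```bash
python3 -c "
from to import *
st=r.sense();R=R0(st)
for g in np.arange(0.5,1.85,.1):
    n,l=12,95;c,s=np.cos(g),np.sin(g)
    X=near(F,[-7+c*n-s*l,-110+s*n+c*l,167])[0]
    d=R.T@(X-st['tool_pos'])/1000
    print(round(g,1),np.round(d,4),round(np.radians(st['tcp_rot'][2]-3.4)-g,3))
"
```

```text
0.5 [ 0.0092  0.0007 -0.0007] -0.101
0.6 [ 0.0188  0.0004 -0.0007] -0.201
0.7 [ 0.0283 -0.0008 -0.0007] -0.301
0.8 [ 0.0376 -0.0029 -0.0007] -0.401
0.9 [ 0.0467 -0.006  -0.0006] -0.501
1.0 [ 0.0554 -0.0099 -0.0006] -0.601
1.1 [ 0.0637 -0.0147 -0.0006] -0.701
1.2 [ 0.0715 -0.0203 -0.0006] -0.801
1.3 [ 0.0786 -0.0267 -0.0006] -0.901
1.4 [ 0.0851 -0.0337 -0.0006] -1.001
1.5 [ 0.0909 -0.0413 -0.0006] -1.101
1.6 [ 0.0958 -0.0495 -0.0006] -1.201
1.7 [ 0.1    -0.0581 -0.0006] -1.301
1.8 [ 0.1032 -0.0672 -0.0006] -1.401
```

```bash
python3 -m jog '[[0.005,0.0005,0,-0.05,0],[0.0092,0.0007,0,-0.1,0],[0.0188,0.0004,0,-0.2,0],[0.0283,-0.0008,0,-0.3,0],[0.0376,-0.003,0,-0.4,0],[0.0467,-0.006,0,-0.5,0],[0.0554,-0.01,0,-0.6,0],[0.0637,-0.0147,0,-0.7,0],[0.0715,-0.0203,0,-0.8,0],[0.0786,-0.0267,0,-0.9,0],[0.0851,-0.0337,0,-1,0],[0.0909,-0.0413,0,-1.1,0],[0.0958,-0.0495,0,-1.2,0],[0.098,-0.054,0,-1.25,0],[0.1,-0.058,0,-1.3,0],[0.101,-0.062,0,-1.34,0],[0.101,-0.062,0,-1.34,0]]'
python3 -c "
from to import *
show()
import cv2
s=r.snapshot('side');x,y,w,h=175,100,150,145
cv2.imwrite(f'pics/d.png',cv2.resize(s['pixels'][y:y+h,x:x+w,::-1],None,fx=4,fy=4,interpolation=cv2.INTER_CUBIC))
"
```

```text
time: 8.2
tool_pos: [660.0, 197.1, 166.4]
tcp_rot: [180.0, -0.0, 103.0]
ft_force: [-0.4, -0.5, 0.8]
finger_gap: -0.1
{'time': np.float64(8.2), 'tool_pos': array([660. , 197.1, 166.4]), 'tcp_rot': array([180.,  -0., 103.]), 'ft_force': array([-0.4, -0.5,  0.8]), 'finger_gap': np.float64(-0.1), 'joint_pos': array([12.3, 23. , 73.7,  0. , 83.2, -0.7])} feeder [-102.  -114.7  166.4]
```

View pics/d.png

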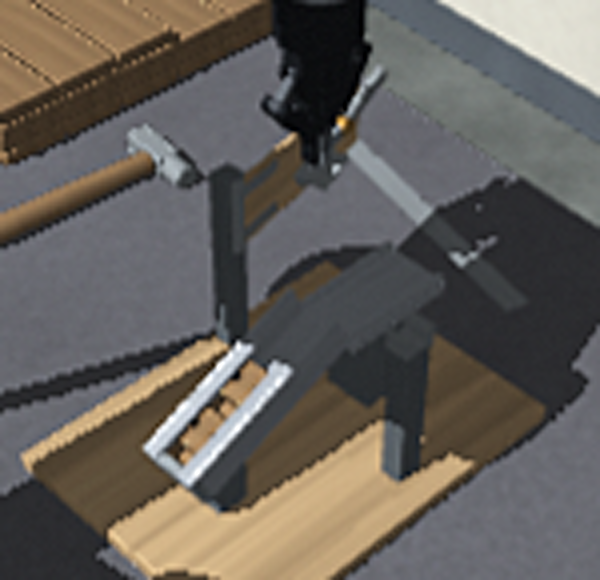

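```bash
python3 -m jog '[[-0.005,0,0,0,0],[-0.008,0,0,0,0],[-0.008,0,-0.03,0,0],[-0.008,0,-0.06,0,0],[-0.008,0,-0.09,0,0],[-0.008,0,-0.09,0,0]]'
python3 -c "
from to import *
show();to((443.5,-347,110),134,'blk')
import cv2
s=r.snapshot('side');x,y,w,h=175,100,150,145
cv2.imwrite(f'pics/e.png',cv2.resize(s['pixels'][y:y+h,x:x+w,::-1],None,fx=4,fy=4,interpolation=cv2.INTER_CUBIC))
"
```

```text
time: 8.85
tool_pos: [664.4, 188.6, 262.9]
tcp_rot: [179.4, -0.0, 102.9]
ft_force: [0.4, 0.6, 1.1]
finger_gap: -0.3
{'time': np.float64(8.8), 'tool_pos': array([664.4, 188.6, 262.9]), 'tcp_rot': array([179.4,  -0. , 102.9]), 'ft_force': array([0.4, 0.6, 1.1]), 'finger_gap': np.float64(-0.3), 'joint_pos': array([11.6, 20.5, 66.8,  0. , 92.1, -1.3])} feeder [-105.8 -106.   262.9]
blk [-0.4729 -0.3361  0.1497] turn -0.543 world [ 443.5 -347.   110. ]
```

View pics/e.png

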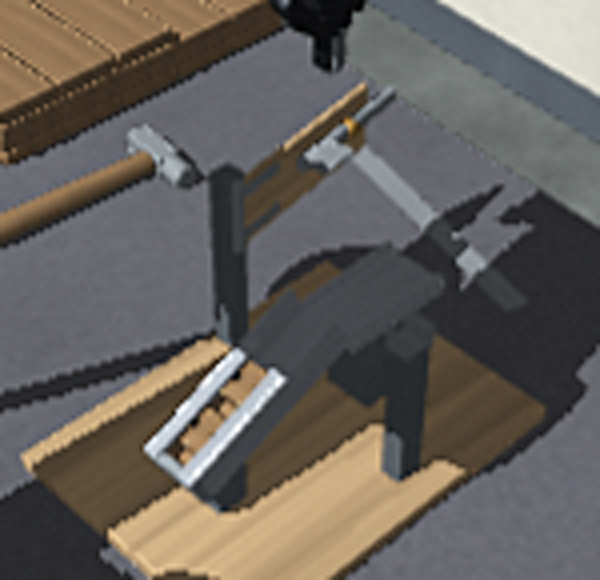

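```bash
python3 -m jog '[[-0.037,-0.026,0,-0.05,0.3],[-0.073,-0.052,0,-0.1,0.5],[-0.11,-0.078,0,-0.15,0.75],[-0.146,-0.104,0,-0.2,0.75],[-0.183,-0.13,0,-0.25,0.75],[-0.219,-0.156,0,-0.3,0.75],[-0.256,-0.182,0,-0.35,0.75],[-0.292,-0.208,0,-0.4,0.75],[-0.329,-0.234,0.02,-0.45,0.75],[-0.365,-0.26,0.045,-0.5,0.75],[-0.4,-0.285,0.07,-0.543,0.75],[-0.435,-0.31,0.1,-0.543,0.75],[-0.473,-0.336,0.125,-0.543,0.75],[-0.473,-0.336,0.15,-0.543,0.75],[-0.473,-0.336,0.15,-0.543,0.75]]'
python3 -c "
from to import *
show();to((443.5,-347,6),134,'blk')
s=r.snapshot('side');x,y,w,h=260,210,120,120
cv2.imwrite(f'pics/f.png',cv2.resize(s['pixels'][y:y+h,x:x+w,::-1],None,fx=4,fy=4,interpolation=cv2.INTER_CUBIC))
"
```

```text
time: 10.4
tool_pos: [438.2, -346.0, 102.0]
tcp_rot: [179.7, -0.4, 133.8]
ft_force: [-0.4, 1.4, -0.5]
finger_gap: 64.2
{'time': np.float64(10.4), 'tool_pos': array([ 438.2, -346. ,  102. ]), 'tcp_rot': array([179.7,  -0.4, 133.8]), 'ft_force': array([-0.4,  1.4, -0.5]), 'finger_gap': np.float64(64.2), 'joint_pos': array([-43.8,   7.1,  99.6,   0.3,  73.7, -87.6])} feeder [151.6 414.3 102. ]
blk [-0.005   0.0027  0.096 ] turn -0.004 world [ 443.5 -347.     6. ]
```

View pics/f.png

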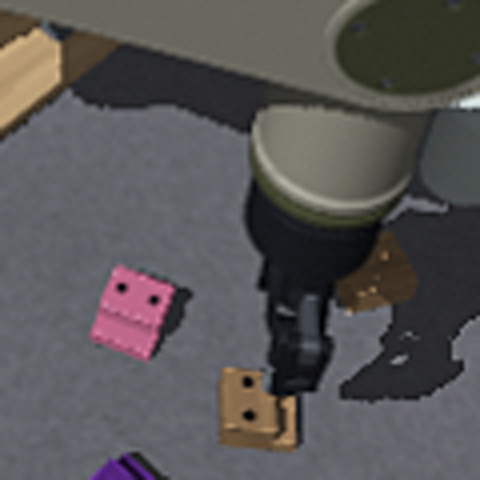

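```bash
python3 -m jog '[[-0.002,0.003,0.02,-0.004,0.75],[-0.002,0.003,0.05,-0.004,0.75],[-0.002,0.003,0.075,-0.004,0.75],[-0.002,0.003,0.09,-0.004,0.75],[-0.002,0.003,0.096,-0.004,0.75],[-0.002,0.003,0.096,-0.004,0.75],[-0.002,0.003,0.096,-0.004,0.4],[-0.002,0.003,0.096,-0.004,0.2],[-0.002,0.003,0.096,-0.004,0.2],[-0.002,0.003,0.096,-0.004,0.2],[-0.002,0.003,0.096,-0.004,0.2]]' 40
python3 -c "
from to import *
show()
s=r.snapshot('side');x,y,w,h=260,210,120,120
cv2.imwrite(f'pics/g.png',cv2.resize(s['pixels'][y:y+h,x:x+w,::-1],None,fx=4,fy=4,interpolation=cv2.INTER_CUBIC))
"
```

```text
time: 11.55
tool_pos: [444.9, -345.8, 10.7]
tcp_rot: [179.7, -0.0, 134.1]
ft_force: [-0.4, 0.9, 6.9]
finger_gap: 43.0
{'time': np.float64(11.6), 'tool_pos': array([ 444.9, -345.8,   10.7]), 'tcp_rot': array([179.7,  -0. , 134.1]), 'ft_force': array([-0.4,  0.9,  6.9]), 'finger_gap': np.float64(43.0), 'joint_pos': array([-43.3,  14.4, 101.8,   0.4,  63.7, -87.5])} feeder [145.  414.4  10.7]
```

View pics/g.png

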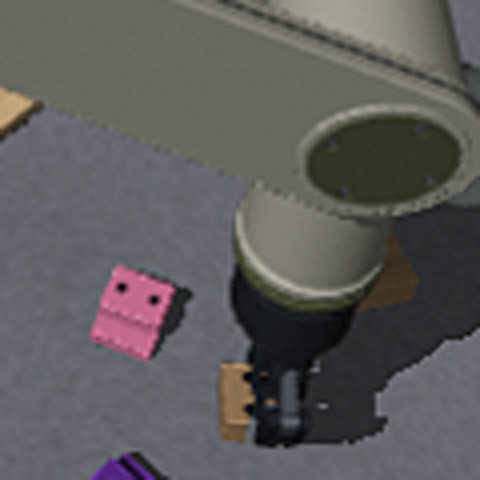

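```bash
python3 -m jog '[[0,0,-0.01,0,0.2],[0,0,-0.03,0,0.2],[0,0,-0.07,0,0.2],[0,0,-0.12,0.1,0.2],[0,0,-0.17,0.25,0.2],[0,0,-0.22,0.4,0.2],[0,0,-0.23,0.55,0.2],[0,0,-0.23,0.7,0.2],[0,0,-0.23,0.85,0.2],[0,0,-0.23,0.95,0.2],[0,0,-0.23,0.95,0.2]]' 40
python3 -c "
from to import *
show();fto((-45,0,235),3.4,'shelf')
for n in('top','side'):
  s=r.snapshot(n);cv2.imwrite(f'pics/h_{n}.png',s['pixels'][:,:,::-1])
"
```

```text
time: 12.7
tool_pos: [443.9, -346.8, 241.6]
tcp_rot: [179.8, -0.2, 79.6]
ft_force: [0.0, -0.3, -0.9]
finger_gap: 42.9
{'time': np.float64(12.7), 'tool_pos': array([ 443.9, -346.8,  241.6]), 'tcp_rot': array([179.8,  -0.2,  79.6]), 'ft_force': array([ 0. , -0.3, -0.9]), 'finger_gap': np.float64(42.9), 'joint_pos': array([-43.4,   1.5,  90.5,   0.3,  88. , -33. ])} feeder [146.  415.4 241.6]
shelf [0.449  0.0861 0.0089] turn 1.329 world [609.9  79.2 235. ]
```

View pics/h_side.png

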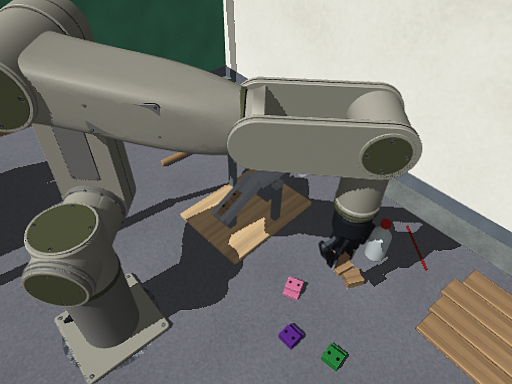

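View pics/h_top.png

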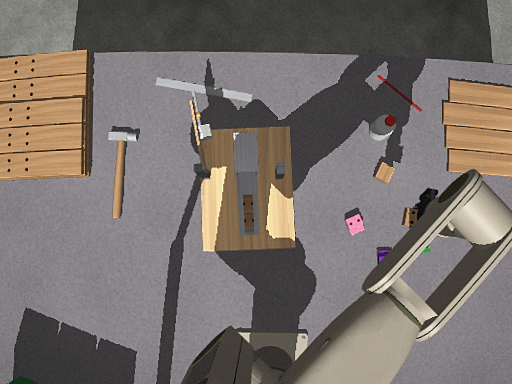

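```bash
python3 -m jog '[[0.03,0.006,0,0.14,0.2],[0.07,0.013,0,0.28,0.2],[0.11,0.021,0,0.42,0.2],[0.15,0.029,0,0.56,0.2],[0.19,0.036,0,0.7,0.2],[0.23,0.044,0,0.84,0.2],[0.27,0.052,0,0.98,0.2],[0.31,0.059,0,1.12,0.2],[0.35,0.067,0,1.26,0.2],[0.39,0.075,0,1.33,0.2],[0.42,0.081,0,1.33,0.2],[0.44,0.085,0,1.33,0.2],[0.449,0.086,0.005,1.33,0.2],[0.449,0.086,0.009,1.33,0.2],[0.449,0.086,0.009,1.33,0.2],[0.449,0.086,0.009,1.33,0.2]]' 40
python3 -c "
from to import *
show();fto((-45,0,160),3.4,'shelf')"
```

```text
time: 14.4
tool_pos: [607.4, 78.8, 234.3]
tcp_rot: [-179.8, -0.2, 3.6]
ft_force: [0.2, -0.0, -0.1]
finger_gap: 42.7
{'time': np.float64(14.4), 'tool_pos': array([607.4,  78.8, 234.3]), 'tcp_rot': array([-179.8,   -0.2,    3.6]), 'ft_force': array([ 0.2, -0. , -0.1]), 'finger_gap': np.float64(42.7), 'joint_pos': array([ 2.5,  9.1, 83.2,  0.2, 87.5, 88.9])} feeder [-4.250e+01  2.000e-01  2.343e+02]
shelf [ 0.0022 -0.      0.0743] turn 0.003 world [609.9  79.2 160. ]
```

```bash
python3 -m jog '[[0.002,0,0.03,0.003,0.2],[0.002,0,0.06,0.003,0.2],[0.002,0,0.08,0.003,0.2],[0.002,0,0.088,0.003,0.2],[0.002,0,0.088,0.003,0.2],[0.002,0,0.088,0.003,0.2]]' 40
python3 -c "
from to import *
show();fto((-45,0,132.5),3.4,'shelf')
s=r.snapshot('side');x,y,w,h=205,140,100,100
cv2.imwrite(f'pics/i.png',cv2.resize(s['pixels'][y:y+h,x:x+w,::-1],None,fx=6,fy=6,interpolation=cv2.INTER_CUBIC))
"
```

```text
time: 15.0
tool_pos: [610.5, 78.8, 147.8]
tcp_rot: [-179.8, -0.3, 3.4]
ft_force: [0.4, -0.1, -0.4]
finger_gap: 42.9
{'time': np.float64(15.0), 'tool_pos': array([610.5,  78.8, 147.8]), 'tcp_rot': array([-179.8,   -0.3,    3.4]), 'ft_force': array([ 0.4, -0.1, -0.4]), 'finger_gap': np.float64(42.9), 'joint_pos': array([ 2.5, 12.5, 88.5,  0.2, 78.7, 89.1])} feeder [-45.5   0.4 147.8]
shelf [-0.0006 -0.0004  0.0153] turn -0.0 world [609.9  79.2 132.5]
```

View pics/i.png

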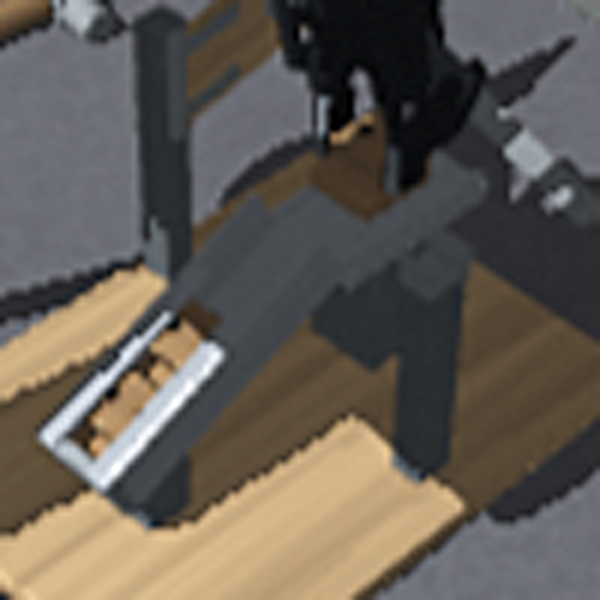

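```bash
python3 -m jog '[[0.01,-0.0004,0.004,0,0.2],[0.01,-0.0004,0.008,0,0.2],[0.01,-0.0004,0.011,0,0.2],[0.01,-0.0004,0.013,0,0.2],[0.01,-0.0004,0.0145,0,0.2],[0.01,-0.0004,0.0145,0,0.2]]' 40
python3 -c "
from to import *
show()
s=r.snapshot('side');x,y,w,h=205,140,100,100
cv2.imwrite(f'pics/j.png',cv2.resize(s['pixels'][y:y+h,x:x+w,::-1],None,fx=6,fy=6,interpolation=cv2.INTER_CUBIC))
"
```

```text
time: 15.65
tool_pos: [620.5, 80.0, 133.3]
tcp_rot: [-179.8, -0.3, 3.4]
ft_force: [-0.6, -0.2, -0.6]
finger_gap: 42.9
{'time': np.float64(15.6), 'tool_pos': array([620.5,  80. , 133.3]), 'tcp_rot': array([-179.8,   -0.3,    3.4]), 'ft_force': array([-0.6, -0.2, -0.6]), 'finger_gap': np.float64(42.9), 'joint_pos': array([ 2.5, 14.7, 87.5,  0.2, 77.5, 89.1])} feeder [-55.6  -0.2 133.3]
```

View pics/j.png

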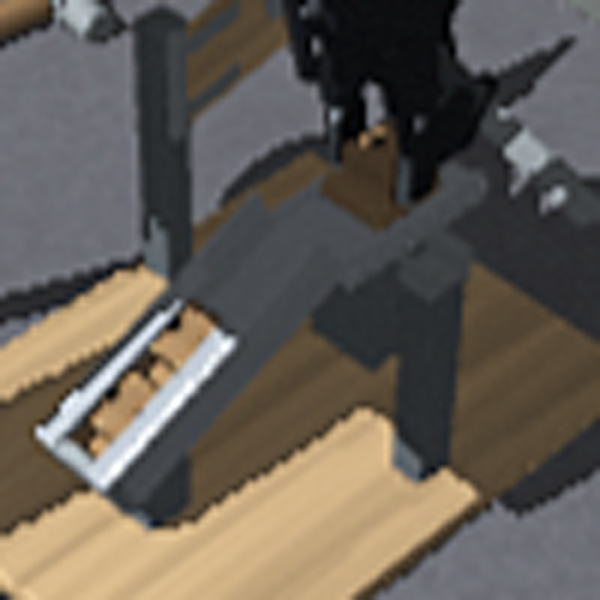

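```bash
python3 -m jog '[[0,0,0.001,0,0.2],[0,0,0.002,0,0.2],[0,0,0.003,0,0.2],[0,0,0.003,0,0.2]]' 40
python3 -c "
from to import *
show()"
```

```text
time: 16.1
tool_pos: [620.8, 80.0, 130.9]
tcp_rot: [-179.8, -0.4, 3.4]
ft_force: [-1.1, 0.4, 0.9]
finger_gap: 42.7
{'time': np.float64(16.1), 'tool_pos': array([620.8,  80. , 130.9]), 'tcp_rot': array([-179.8,   -0.4,    3.4]), 'ft_force': array([-1.1,  0.4,  0.9]), 'finger_gap': np.float64(42.7), 'joint_pos': array([ 2.5, 14.8, 87.6,  0.2, 77.2, 89.1])} feeder [-55.9  -0.2 130.9]
```

```bash
python3 -m jog '[[0,0,0.0005,0,0.6],[0,0,0.0005,0,0.7],[0,0,0.0005,0,0.7],[0,0,-0.01,0,0.7],[0,0,-0.04,0,0.7],[0,0,-0.07,0,0.5],[0.035,0,-0.07,0,0],[0.035,0,-0.07,0,0],[0.035,0,-0.07,0,0],[0.035,0,-0.07,0,0]]' 40
python3 -c "
from to import *
show();fto((-94,0,124),3.4,'beh')
s=r.snapshot('side');x,y,w,h=205,140,100,100
cv2.imwrite(f'pics/k.png',cv2.resize(s['pixels'][y:y+h,x:x+w,::-1],None,fx=6,fy=6,interpolation=cv2.INTER_CUBIC))
"
```

```text
time: 17.1
tool_pos: [654.6, 81.8, 201.0]
tcp_rot: [-179.8, -0.3, 3.4]
ft_force: [-0.4, -0.3, 0.5]
finger_gap: 0.1
{'time': np.float64(17.1), 'tool_pos': array([654.6,  81.8, 201. ]), 'tcp_rot': array([-179.8,   -0.3,    3.4]), 'ft_force': array([-0.4, -0.3,  0.5]), 'finger_gap': np.float64(0.1), 'joint_pos': array([ 2.6, 17.1, 77.4,  0.2, 85.2, 89.2])} feeder [-89.8  -0.  201. ]
beh [0.0038 0.0003 0.0771] turn -0.0 world [658.8  82.1 124. ]
```

View pics/k.png

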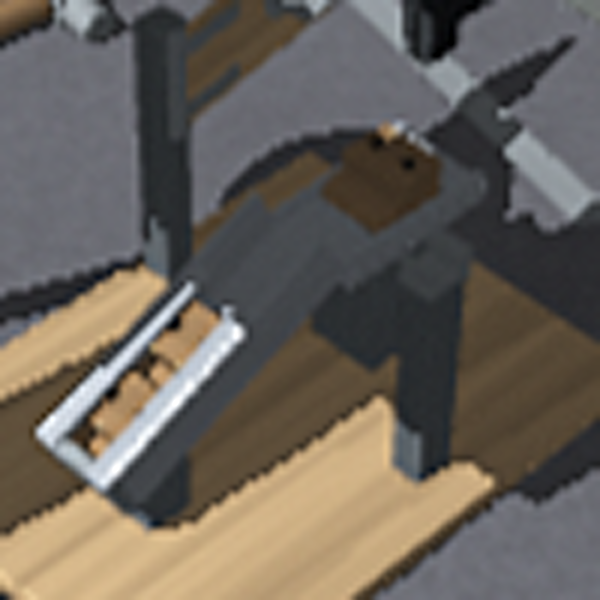

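```bash
python3 -m jog '[[0.008,0,0.01,0,0],[0.008,0,0.04,0,0],[0.008,0,0.07,0,0],[0.008,0,0.077,0,0],[0.008,0,0.077,0,0],[0.008,0,0.077,0,0],[0.002,0,0.077,0,0],[-0.004,0,0.077,0,0],[-0.01,0,0.077,0,0],[-0.016,0,0.077,0,0],[-0.022,0,0.077,0,0],[-0.028,0,0.077,0,0],[-0.028,0,0.077,0,0]]' 40
python3 -c "
from to import *
show();fto((6,0,123),3.4,'end')
s=r.snapshot('side');x,y,w,h=205,140,100,100
cv2.imwrite(f'pics/l.png',cv2.resize(s['pixels'][y:y+h,x:x+w,::-1],None,fx=6,fy=6,interpolation=cv2.INTER_CUBIC))
"
```

```text
time: 18.45
tool_pos: [626.2, 80.4, 123.9]
tcp_rot: [-179.8, -0.3, 3.4]
ft_force: [0.8, 0.8, -0.2]
finger_gap: -0.1
{'time': np.float64(18.4), 'tool_pos': array([626.2,  80.4, 123.9]), 'tcp_rot': array([-179.8,   -0.3,    3.4]), 'ft_force': array([ 0.8,  0.8, -0.2]), 'finger_gap': np.float64(-0.1), 'joint_pos': array([ 2.6, 16. , 87. ,  0.2, 76.7, 89.1])} feeder [-61.3  -0.3 123.9]
end [-0.0673  0.0003  0.0005] turn 0.0 world [559.   76.1 123. ]
```

View pics/l.png

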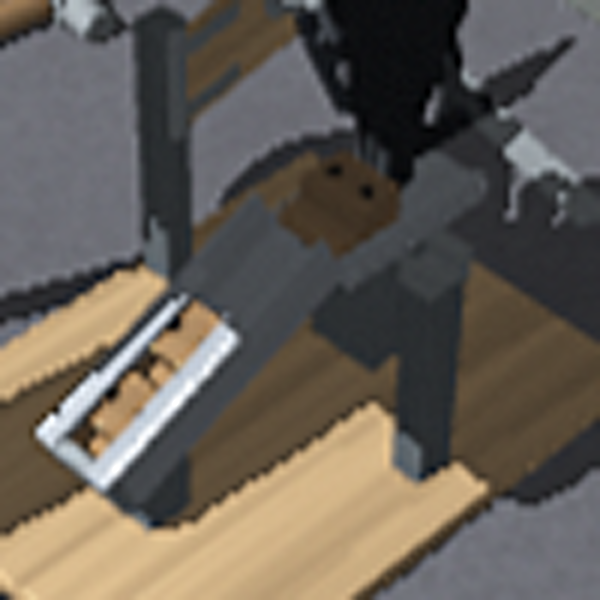

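```bash
python3 -m jog '[[-0.005,0,0,0,0],[-0.01,0,0,0,0],[-0.015,0,0,0,0],[-0.02,0,0,0,0],[-0.025,0,0,0,0],[-0.03,0,0,0,0],[-0.035,0,0,0,0],[-0.04,0,0,0,0],[-0.04,0,0,0,0]]' 40
python3 -c "
from to import *
show();fto((6,0,123),3.4,'end')
s=r.snapshot('side');x,y,w,h=205,140,100,100
cv2.imwrite(f'pics/m.png',cv2.resize(s['pixels'][y:y+h,x:x+w,::-1],None,fx=6,fy=6,interpolation=cv2.INTER_CUBIC))
"
```

```text
time: 19.4
tool_pos: [585.8, 78.1, 123.5]
tcp_rot: [-179.8, -0.3, 3.4]
ft_force: [-0.5, -0.1, 0.7]
finger_gap: 0.1
{'time': np.float64(19.4), 'tool_pos': array([585.8,  78.1, 123.5]), 'tcp_rot': array([-179.8,   -0.3,    3.4]), 'ft_force': array([-0.5, -0.1,  0.7]), 'finger_gap': np.float64(0.1), 'joint_pos': array([ 2.5, 10.1, 93.8,  0.2, 75.8, 89.1])} feeder [-20.9  -0.3 123.5]
end [-0.0269  0.0003  0.0004] turn 0.0 world [559.   76.1 123. ]
```

View pics/m.png

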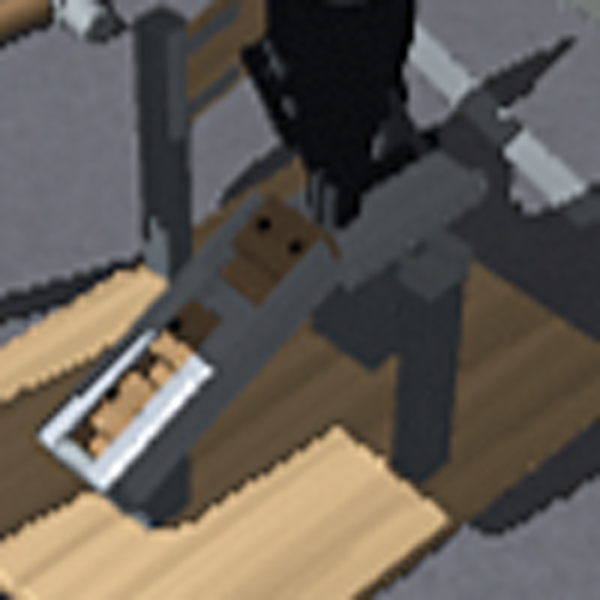

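```bash
python3 -m jog '[[-0.004,0,0.0005,0,0],[-0.008,0,0.001,0,0],[-0.012,0,0.001,0,0],[-0.016,0,0.001,0,0],[-0.02,0,0.001,0,0],[-0.023,0,0.001,0,0],[-0.025,0,0.001,0,0],[-0.026,0,0.001,0,0]]' 40
python3 -c "
from to import *
show()
s=r.snapshot('side');x,y,w,h=205,140,100,100
cv2.imwrite(f'pics/n.png',cv2.resize(s['pixels'][y:y+h,x:x+w,::-1],None,fx=6,fy=6,interpolation=cv2.INTER_CUBIC))
"
```

```text
time: 20.25
tool_pos: [560.1, 76.5, 122.5]
tcp_rot: [-179.8, -0.3, 3.4]
ft_force: [0.4, -0.8, 0.2]
finger_gap: -0.1
{'time': np.float64(20.2), 'tool_pos': array([560.1,  76.5, 122.5]), 'tcp_rot': array([-179.8,   -0.3,    3.4]), 'ft_force': array([ 0.4, -0.8,  0.2]), 'finger_gap': np.float64(-0.1), 'joint_pos': array([ 2.5,  6.3, 98.2,  0.2, 75.3, 89. ])} feeder [  4.9  -0.3 122.5]
```

View pics/n.png

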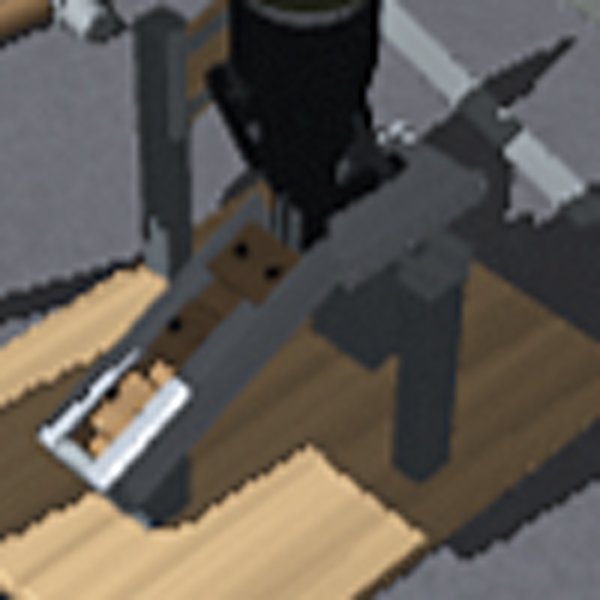

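```bash
for i in 1; do python3 -m jog '[[-0.001,0,0,0,0],[-0.002,0,0,0,0],[-0.003,0,0,0,0],[-0.003,0,0,0,0]]' 40; done
```

```text
time: 20.7
tool_pos: [557.0, 76.4, 122.4]
tcp_rot: [-179.8, -0.3, 3.4]
ft_force: [-0.3, 0.4, 0.4]
finger_gap: -0.1
```

```bash
python3 -m jog '[[-0.001,0,0,0,0],[-0.002,0,0,0,0],[-0.002,0,0,0,0]]' 40
```

```text
time: 21.0
tool_pos: [556.1, 76.3, 123.3]
tcp_rot: [-179.8, -0.4, 3.4]
ft_force: [4.0, 0.9, 2.0]
finger_gap: -0.0
```

```bash
python3 -m jog '[[-0.002,0,0,0,0],[-0.003,0,0,0,0],[-0.003,0,0,0,0]]' 40
python3 -c "
from to import *
show()"
```

```text
time: 21.3
tool_pos: [555.1, 76.3, 125.0]
tcp_rot: [-179.8, -0.7, 3.4]
ft_force: [7.3, 0.8, 4.2]
finger_gap: -0.2
{'time': np.float64(21.3), 'tool_pos': array([555.1,  76.3, 125. ]), 'tcp_rot': array([-179.8,   -0.7,    3.4]), 'ft_force': array([7.3, 0.8, 4.2]), 'finger_gap': np.float64(-0.2), 'joint_pos': array([ 2.5,  5. , 99.3,  0.2, 75. , 89. ])} feeder [  9.9  -0.4 125. ]
```

```bash
python3 -m jog '[[0.005,0,0,0,0],[0.012,0,-0.002,0,0],[0.015,0,-0.03,0,0],[0.015,0,-0.07,0,0],[0.015,0,-0.12,0,0],[0.015,-0.02,-0.14,0,0],[0.04,0.06,-0.15,0,0],[0.07,0.12,-0.15,0,0],[0.07,0.16,-0.15,0,0],[0.07,0.2,-0.15,0,0],[0.07,0.24,-0.15,0,0],[0.07,0.24,-0.15,0,0]]' 40
python3 -c "
from to import *
from ov import *
show()
s=r.snapshot('side');x,y,w,h=205,140,100,100
cv2.imwrite(f'pics/p.png',cv2.resize(s['pixels'][y:y+h,x:x+w,::-1],None,fx=6,fy=6,interpolation=cv2.INTER_CUBIC))
s=r.snapshot('top')
cv2.imwrite('pics/pt.png',s['pixels'][:,:,::-1])
draw(s,F,1.74,185,80,125,170,4,'pics/q.png')
cv2.imwrite('pics/qr.png',cv2.resize(s['pixels'][80:250,185:310,::-1],None,fx=4,fy=4,interpolation=cv2.INTER_CUBIC))
"
```

```text
time: 22.5
tool_pos: [636.8, -164.6, 273.8]
tcp_rot: [-179.8, -0.6, 3.2]
ft_force: [0.9, 0.5, 0.2]
finger_gap: 0.0
{'time': np.float64(22.5), 'tool_pos': array([ 636.8, -164.6,  273.8]), 'tcp_rot': array([-179.8,   -0.6,    3.2]), 'ft_force': array([0.9, 0.5, 0.2]), 'finger_gap': np.float64(0.0), 'joint_pos': array([-19.2,  15.2,  72.1,   0.4,  92.2,  67.7])} feeder [-57.3 244.9 273.8]
```

View pics/p.png

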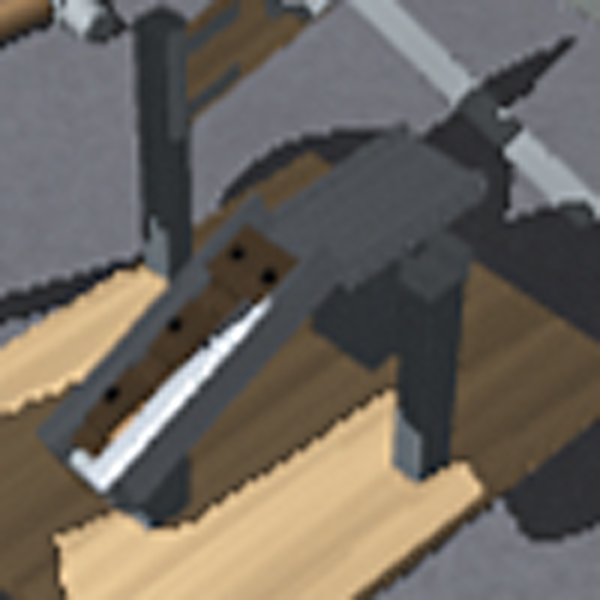

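View pics/pt.png

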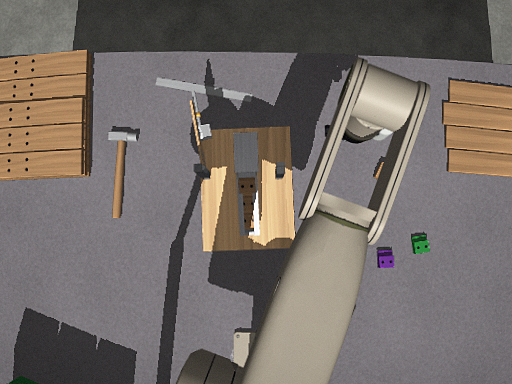

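View pics/q.png

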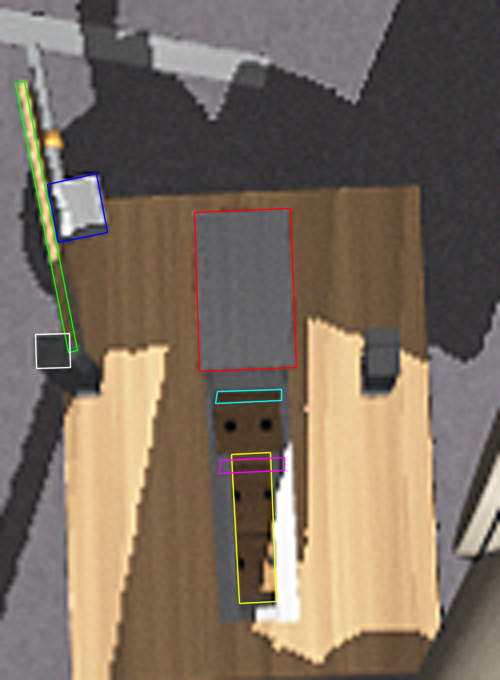

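```bash
python3 -c "
from bench import r
print(r.hand_in()); print(r.sense()['time'])"
```

```text
the job is handed in; nothing more can be done
None
the job is handed in; nothing more can be done
```

I pressed the thumb plate, swung the gate open, then set the stepped beech block on the shelf and pushed it into the tube until it stopped against the column. I handed the job in shortly after 22.5 s, with the arm clear of everything.

- **Block:** it sits step leading and right way up. In both final views its dowel marks follow the column's at equal spacing (side view 94 and 95 enlarged pixels, top view 70 and 68). The last push stalled, with the force rising to about 8 N, so I take it as seated.
- **Gate:** in the final top view it matches an outline drawn at 1.74 rad (about 100°), and it stayed there after I let go.
- **Other objects:** the hammer is where it was in the final top view. I last saw the glue bottle clearly just after lifting the block, and it had not moved. In the final picture the arm hides the glue bottle and part of the offcut, but nothing went near either after that.
- **Disagreements:** the side camera puts things about 1 to 2 pixels (some 3 to 5 mm) from the top camera, so I relied on the top view. When I gripped the block, the tool stopped at 10.7 mm instead of the planned 6 mm, with about 7 N upward. The grip held, and I set the placing height from the 10.7 mm.

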